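# Sort the stores' sliding sample tray

### The arm

A 7-joint arm with a two-finger parallel gripper is mounted at the origin on the work surface. World frame = base frame: x ahead of the robot, y to its left, z up, the work surface at z = 0. Lengths are in m, angles in rad, forces in N, time in s.
With the tool pointing down it reaches from about 0.425 to 0.95 m from the base axis. Payload 16.7 kg.
Tool frame: the origin (TCP) lies midway between the tips of the shut fingers; the grasp point (between the pads) lies 19 mm behind it (grip_point_offset is the distance from the TCP to the grasp point, in m); z points along the fingers, y is the direction in which the jaws open and shut (so a half turn about z gives the same grasp; the last joint's range is limited). The gripper opens to 94 mm and grips with 3 to 60 N. Pads are 16 mm wide; open, the fingers measure 119 mm over their backs; the gripper's body (75 mm by 177 mm) begins 78 mm behind the grasp point.
Start: joints at [1.014, 0.426, 0.074, 1.606, -0.034, 1.111, -0.067], TCP at [0.268, -0.62, 0.205] pointing down, gripper open.
Joint ranges: [-2.85, 2.85], [-0.5, 2.14], [-1.23, 1.37], [0.21, 2.46], [-1.02, 4.16], [0.16, 2.05], [-2.73, 2.73]. Speed limits (rad/s): [1.89, 1.89, 2.39, 2.39, 3.01, 3.01, 3.01].

### API

Orientations are given as a 3x3 rotation matrix whose columns are the frame's x, y, z axes.
In Python, from workcell import * gives the robot as it stands.
- The arm moves only by the shell command python3 -m pendant 'ROWS' [FORCE]. ROWS is JSON, one flat list of numbers, 5 for each row, row after row: the shift along the tool's x, y, z in cm, then the turn about the tool's z in rad, then the opening in per cent of the stroke, from 0 (shut) to 100 (fully open). In form: [tx, ty, tz, yaw, gripper, tx, ty, tz, yaw, gripper, ...]. A call has 1 to 5 rows; each row shifts and turns the pose as measured when the row begins, along the tool's axes as they then stand; what a row does not reach is not made up. A row lasts 1/8 s, in which the tool goes at most 62.5 mm and 10.7 degrees, less where a joint would pass 70% of its speed; a pose out of reach is approached as far as the arm can. A call with a gripper value outside its range is refused whole. The fingers move at their own pace and stop on an object; FORCE is the grip in N (left out, the last holds). Time passes only in rows, so rows that do not move let the fingers close. It gives the time, the measured TCP pose, the force and the opening at its end, in the units of the state.
- get_obs(): the state, without advancing time (a new reading comes with each control period).
- capture(name): name is "scene" or "top" or "wrist"; returns (picture, depth): 480x640x3 uint8, blue, green, red; 480x640 float32, m along the optical axis (not along the pixel's ray), 0 where there is no reading.
- get_calibration(name): a dict with "mtx" (3x3 intrinsics, pixels), "rvec" (rotation vector, rad) and "tvec" (3), from world to camera coordinates, as OpenCV has them; the wrist camera has in their place "mount" (4x4, takes a point from camera to tool coordinates, whose origin is the TCP and whose axes are the flange's). Camera axes: x right, y down, z forward; pixel columns grow to the right and rows downward; lengths in m; the calibration is good to about 2 mm. The wrist camera is an equidistant fisheye: a pixel r from the principal point sees the ray r / f radians off the axis. A picture is of the moment at which its call begins: read the wrist's pose just before it. get_calibration takes no time and is no camera call.
- job_done(): hands the job in, once; it reports no verdict.
The state is a dict: "t": time; "q": joint angles; "joint_vel": joint speeds; "joint_efforts": joint torques, N m; "tcp_pos": TCP position; "tcp_rot": TCP orientation; "force": force on the tool from outside, world axes, zero at the start; "torque": the same for the moment, N m; "grip_width": finger opening in m.
Only numpy, scipy, OpenCV 4.12 (cv2) and the standard library are available. Lean on these libraries where they do the work, as an engineer would, in place of code of your own. Each camera call takes 0.05 s, during which the arm holds its last target.

### The job

A stray bolt is standing in the empty space of the sample tray: first take it out and put it in the red bin beside the tray. Then, by sliding the sample blocks about in the tray through the empty space and without ever lifting or tipping one, sort them so that the three round samples fill the row nearest the robot and both square samples are in the far row, and let go of them. Leave the carton, the gaskets, the can and the wrench where they are.

Things in the scene. Friction and masses are not known exactly. Their poses are not given: they have to be found in the camera images.
- tray: Fixed slippery tray: floor top 5 mm and blue 8 mm rim 20 mm above the bench; inside 132 (x) by 198 mm (y), no dividers: 2 rows of 3 spaces, 66 x 66 mm. Origin: centre of its underside. +x away from the robot, +y along the rows to its left (turned up to 0.3 rad). Near row at x = -33 mm, far row +33; columns y = -66, 0, 66. Five hold blocks; the empty space starts in the near row.
- round_1: Loose steel sample block: a plate 61 x 61 x 12 mm with an upright dark steel bushing, a round post 22 mm in diameter and 42 mm tall with a black bore spot on top, fixed at its centre, which serves as its handle and whose top is 54 mm above the underside. About 0.35 kg; slides easily (friction 0.2 to 0.3). Origin: centre of the plate's underside, z up.
- round_2: Loose steel sample block: a plate 61 x 61 x 12 mm with an upright dark steel bushing, a round post 22 mm in diameter and 42 mm tall with a black bore spot on top, fixed at its centre, which serves as its handle and whose top is 54 mm above the underside. About 0.35 kg; slides easily (friction 0.2 to 0.3). Origin: centre of the plate's underside, z up.
- round_3: Loose steel sample block: a plate 61 x 61 x 12 mm with an upright dark steel bushing, a round post 22 mm in diameter and 42 mm tall with a black bore spot on top, fixed at its centre, which serves as its handle and whose top is 54 mm above the underside. About 0.35 kg; slides easily (friction 0.2 to 0.3). Origin: centre of the plate's underside, z up.
- square_1: Loose steel sample block: a plate 61 x 61 x 12 mm with an upright dark steel key bar, a square post 22 x 22 mm and 42 mm tall, sides parallel to the plate's, fixed at its centre, which serves as its handle and whose top is 54 mm above the underside. About 0.35 kg; slides easily (friction 0.2 to 0.3). Origin: centre of the plate's underside, z up, x and y along the plate's sides (at the start nearly parallel to the tray's).
- square_2: Loose steel sample block: a plate 61 x 61 x 12 mm with an upright dark steel key bar, a square post 22 x 22 mm and 42 mm tall, sides parallel to the plate's, fixed at its centre, which serves as its handle and whose top is 54 mm above the underside. About 0.35 kg; slides easily (friction 0.2 to 0.3). Origin: centre of the plate's underside, z up, x and y along the plate's sides (at the start nearly parallel to the tray's).
- bolt: Stray loose steel hex-head bolt standing on its head on the tray floor in the space that has no block. Head 30 mm across corners, 12 mm thick, shank 16 mm in diameter, 60 mm tall overall, about 0.09 kg. Origin: centre of the head's end face (the underside as it stands), z along the shank.
- bin: Fixed red open-topped plastic storage bin, 120 x 120 mm outside, 55 mm high, walls and floor 4 mm, empty; on the bench to the left or right of the tray. Origin: centre of the underside.
- carton: Bystander: closed cardboard carton 100 x 100 x 60 mm, on the other side of the tray from the bin. Origin: centre of the underside.
- gaskets: Bystander: bundled stack of flat round gaskets, 90 mm in diameter, 30 mm high, beyond the tray. Origin: centre of the underside.
- grease: Bystander: upright grey can, 60 mm in diameter, 70 mm high, beyond the tray. Origin: centre of the underside.
- wrench: Bystander: open-ended wrench 140 mm long lying flat on the robot's side of the tray. Its x axis runs along its length; origin under its middle.
Mind the look-alikes: they are no part of the job. What is shaped like the bolt but green or turquoise is not meant.

How it is judged:
By the outcome, as a careful person would: the job done as asked, in the order asked, and still so for the second after the job is handed in, with the robot touching nothing.
It also fails if it takes over 72 s, if anything falls off the work surface, if the arm or the gripper's body presses on something with over 40 N, if the wrist force passes 120 N, or if a joint passes its speed limit or range.

## Working session

There is one attempt and no reset: what is moved stays moved. The work goes in short steps, Python scripts to look and compute and a shell command to move; the robot and the scene stay as the last step left them, time stands still between calls to the robot, and variables do not carry over. Pictures are saved under pics/ and viewed, and the job is handed in when it is done.

```bash
mkdir -p pics; ls; python3 - <<'E'
from workcell import *
import cv2
o=get_obs();print({k:o[k] for k in('t','tcp_pos','tcp_rot','grip_width')})
for n in('top','scene'):
    p,d=capture(n);cv2.imwrite(f'pics/{n}0.png',p)
    import numpy as np;np.save(f'pics/{n}0.npy',d)
    print(get_calibration(n))
E
```

```text
pics
{'t': 0.0, 'tcp_pos': array([ 0.26747511, -0.61925203,  0.20475125]), 'tcp_rot': array([[ 9.18016045e-01,  3.96542727e-01, -6.38070069e-04],
       [ 3.96543222e-01, -9.18015306e-01,  1.17114738e-03],
       [-1.21348115e-04, -1.32815444e-03, -9.99999111e-01]]), 'grip_width': 0.0939171308418844}
{'mtx': array([[497.70710034,   0.        , 326.62947276],
       [  0.        , 497.70710034, 231.37554571],
       [  0.        ,   0.        ,   1.        ]]), 'rvec': array([ 2.18978351, -2.17765991,  0.12991498]), 'tvec': array([0.00898623, 0.53675954, 0.86129236])}
{'mtx': array([[565.10113791,   0.        , 325.53818207],
       [  0.        , 565.10113791, 242.46842399],
       [  0.        ,   0.        ,   1.        ]]), 'rvec': array([ 1.29673267,  2.37037346, -0.8181198 ]), 'tvec': array([ 0.27679185, -0.352151  ,  1.2220958 ])}
```

View pics/top0.png

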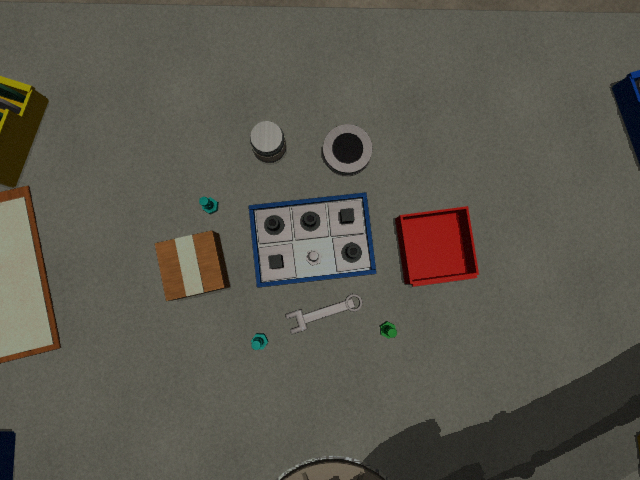

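View pics/scene0.png

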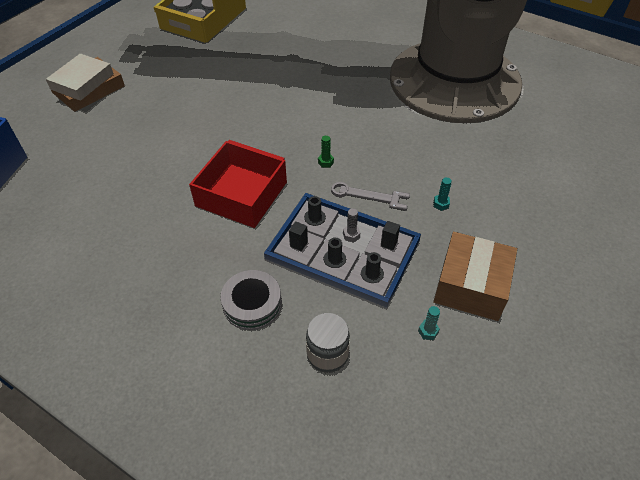

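Top view (up is +x, left is +y): the far row is round (274,224), round (310,220), square (347,215). The near row is square (276,261), bolt (313,257), round (352,251). The bin is on the right at about (437,247). I'll zoom in for the poses.

```bash
cat > h.py <<'E'
from workcell import *
import cv2, numpy as np
def ray(name,u,v,z):
    c=get_calibration(name);R=cv2.Rodrigues(np.array(c['rvec']))[0];t=np.array(c['tvec']).ravel()
    d=R.T@np.linalg.inv(c['mtx'])@np.array([u,v,1.]);o=-R.T@t
    s=(z-o[2])/d[2];return (o+s*d)
def crop(p,x0,y0,w,h,s,fn):
    cv2.imwrite(fn,cv2.resize(p[y0:y0+h,x0:x0+w],None,fx=s,fy=s,interpolation=cv2.INTER_CUBIC))
E
python3 - <<'E'
from h import *
p=cv2.imread('pics/top0.png');crop(p,240,185,145,110,5,'pics/topc.png')
E
```

```text
(no output)
```

View pics/topc.png

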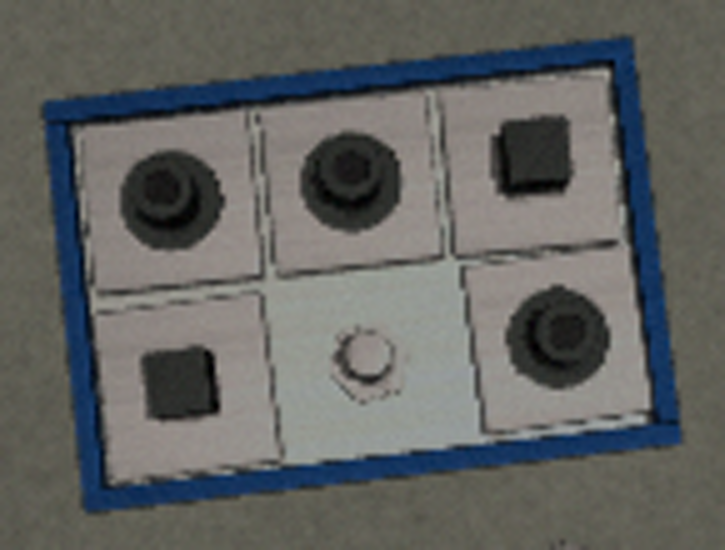

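```bash
cat >> h.py <<'E'
def cr(u,v,z): return ray('top',240+(u-2)/5,185+(v-2)/5,z)
E
python3 - <<'E'
from h import *
np.set_printoptions(precision=4,suppress=True)
c=np.array([cr(*q,.02)[:2] for q in [(45,103),(632,38),(680,440),(87,510)]])
print(c);m=c.mean(0)
ey=(c[0]-c[1])+(c[3]-c[2]);ex=(c[0]-c[3])+(c[1]-c[2])
print(m,np.arctan2(-ey[0],ey[1]),np.arctan2(ex[1],ex[0]),np.linalg.norm(ey)/2,np.linalg.norm(ex)/2)
th=(np.arctan2(-ey[0],ey[1])+np.arctan2(ex[1],ex[0]))/2
R=np.array([[np.cos(th),-np.sin(th)],[np.sin(th),np.cos(th)]])
for n,u,v,z in [('R1',165,193,.059),('R2',350,163,.059),('S1',540,148,.059),('S2',183,382,.059),('R3',569,330,.059),('bolttop',371,353,.065),('bolthead',368,366,.017)]:
    w=cr(u,v,z)[:2];print(n,w,R.T@(w-m))
for n in[(438,247)]:
    print('bin',ray('top',*n,.03))
p,d=capture('wrist');cv2.imwrite('pics/w0.png',p)
s=cv2.imread('pics/scene0.png');crop(s,255,185,175,120,4.5,'pics/sc.png')
E
```

```text
[[ 0.5835  0.1521]
 [ 0.6089 -0.0591]
 [ 0.464  -0.0758]
 [ 0.4383  0.1345]]
[0.5237 0.0379] 0.12060727102129179 0.11767871586013709 0.21235041924211231 0.14606123624748046
R1 [0.5469 0.1053] [0.0311 0.0642]
R2 [0.5578 0.0421] [0.0343 0.0001]
S1 [ 0.5634 -0.0232] [ 0.0322 -0.0655]
S2 [0.4823 0.0983] [-0.0339  0.0648]
R3 [ 0.5008 -0.0332] [-0.0312 -0.0679]
bolttop [0.4923 0.0344] [-0.0316  0.0003]
bolthead [0.4899 0.0356] [-0.0338  0.0017]
bin [ 0.5097 -0.186   0.03  ]
```

View pics/sc.png

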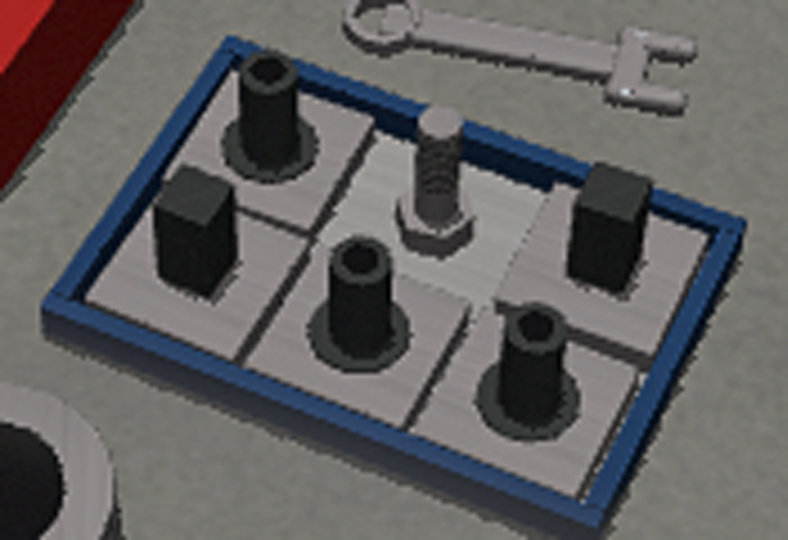

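```bash
cat >> h.py <<'E'
np.set_printoptions(precision=4,suppress=True)
TC=np.array([.5237,.0379]);TH=.119
RT=np.array([[np.cos(TH),-np.sin(TH)],[np.sin(TH),np.cos(TH)]])
def w(a,b): return TC+RT@np.array([a,b])/1000
def st():
    o=get_obs();p=o['tcp_pos'];R=o['tcp_rot']
    print('t %.2f'%o['t'],'p',p,'tray mm',RT.T@(p[:2]-TC)*1000,'F',o['force'],'gw %.4f'%o['grip_width'])
    return p,R
def go(x,y,z,yaw=TH):
    p,R=st();cur=np.arctan2(R[1,0],R[0,0]);dy=-(yaw-cur)
    Rn=np.array([[np.cos(yaw),np.sin(yaw),0],[np.sin(yaw),-np.cos(yaw),0],[0,0,-1]])
    d=np.array([x,y,z])-p
    print('yaw turn %.3f'%dy,'shift now-frame cm',R.T@d*100,'after-yaw cm',Rn.T@d*100)
E
python3 - <<'E'
from h import *
print('scene bolt top',ray('scene',255+440/4.5,185+120/4.5,.065))
for n,u,v in[('R3',268,66),('R2',360,255),('R1',535,328),('S1',196,188),('S2',608,185)]:
    q=ray('scene',255+u/4.5,185+v/4.5,.059)[:2];print(n,q,RT.T@(q-TC)*1000)
go(.491,.0355,.13)
E
```

```text
scene bolt top [0.4944 0.0386 0.065 ]
R3 [ 0.5011 -0.0299] [-30.445  -64.6162]
R2 [0.5573 0.0446] [34.1148  2.6273]
R1 [0.552  0.1103] [36.6933 68.527 ]
S1 [ 0.5629 -0.0194] [ 32.1611 -61.5603]
S2 [0.4839 0.101 ] [-32.0201  67.4029]
t 0.15 p [ 0.2675 -0.6194  0.205 ] tray mm [-332.4009 -622.2187] F [ 0.3575  1.043  -0.1229] gw 0.0939
yaw turn 0.289 shift now-frame cm [ 46.4833 -51.2518   7.5404] after-yaw cm [ 29.9647 -62.3718   7.4951]
```

```bash
python3 -m pendant '[0,0,0,0.15,50, 0,0,0,0.139,50, 2.6,-5.4,0,0,50, 2.6,-5.4,0,0,50, 2.6,-5.4,0,0,50]' 20; python3 -m pendant '[2.6,-5.4,0,0,50,2.6,-5.4,0,0,50, 2.6,-5.4,0,0,50, 2.6,-5.4,0,0,50, 2.6,-5.4,0,0,50]'; python3 - <<'E'
from h import *
go(.4925,.036,.13)
E
```

```text
t: 0.78
tcp_pos: [0.3261, -0.4482, 0.2027]
tcp_rot: [[0.995, 0.103, -0.003], [0.103, -0.995, 0.002], [-0.003, -0.002, -1.0]]
force: [1.5, -0.1, -0.2]
grip_width: 0.0486
t: 1.4
tcp_pos: [0.4292, -0.1565, 0.2032]
tcp_rot: [[0.995, 0.103, -0.002], [0.103, -0.995, 0.001], [-0.002, -0.001, -1.0]]
force: [1.7, -0.6, 0.0]
grip_width: 0.0471
t 1.40 p [ 0.4292 -0.1565  0.2032] tray mm [-116.9231 -181.7973] F [ 1.6826 -0.5784  0.0249] gw 0.0471
yaw turn -0.016 shift now-frame cm [  8.2867 -18.4886   7.3289] after-yaw cm [  8.5718 -18.3615   7.3204]
```

```bash
python3 -m pendant '[2.6,-5.2,1,-0.016,50, 2.6,-5.2,2,0,50, 2.2,-5.2,2,0,50, 0.8,-2,1.5,0,50,0,0,0,0,50]'; python3 - <<'E'
from h import *
p,d=capture('wrist');cv2.imwrite('pics/w1.png',p)
go(.4925,.036,.03)
E
```

```text
t: 2.02
tcp_pos: [0.4923, 0.0376, 0.1374]
tcp_rot: [[0.992, 0.125, 0.0], [0.125, -0.992, 0.002], [0.001, -0.002, -1.0]]
force: [0.1, -0.3, 0.3]
grip_width: 0.0468
t 2.08 p [0.4924 0.0367 0.138 ] tray mm [-31.1922   2.4732] F [ 0.0372 -0.1823  0.5191] gw 0.0470
yaw turn 0.005 shift now-frame cm [-0.0166  0.0822 10.8038] after-yaw cm [-0.0013  0.0656 10.8039]
```

View pics/w1.png

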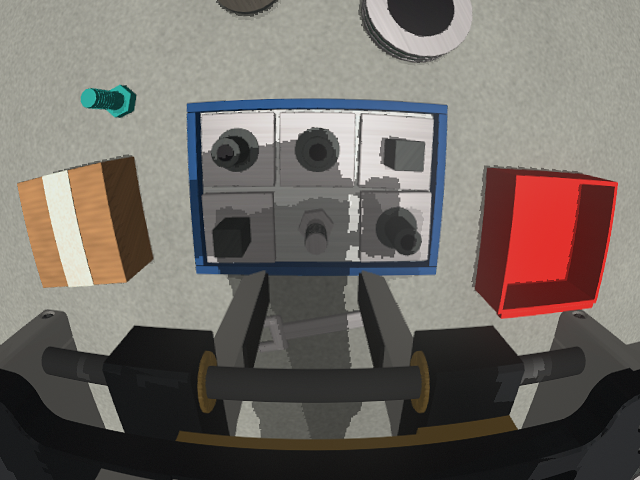

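The bolt, at column 315 in the wrist view, is centred between the finger tips. I'll lower the gripper and close it on the shank.

```bash
python3 -m pendant '[0,0,4,0,50, 0,0,4,0,50, 0,0,2.4,0,50, 0,0,0.2,0,50, 0,0,0,0,50]'; python3 -m pendant '[0,0,0,0,0,0,0,0,0,0,0,0,0,0,0,0,0,0,0,0]' 20;  python3 - <<'E'
from h import *
go(.51,-.186,.2)
E
```

```text
t: 2.7
tcp_pos: [0.495, 0.0299, 0.0337]
tcp_rot: [[0.993, 0.116, 0.007], [0.116, -0.993, -0.001], [0.007, 0.002, -1.0]]
force: [-0.8, -0.3, 0.8]
grip_width: 0.0469
t: 3.2
tcp_pos: [0.4966, 0.0294, 0.0366]
tcp_rot: [[0.993, 0.115, 0.011], [0.115, -0.993, -0.001], [0.011, 0.002, -1.0]]
force: [-0.2, -0.2, -1.3]
grip_width: 0.0154
t 3.20 p [0.4966 0.0294 0.0366] tray mm [-27.8734  -5.2387] F [-0.2036 -0.2371 -1.2621] gw 0.0154
yaw turn -0.004 shift now-frame cm [ -0.9626  21.5849 -16.3079] after-yaw cm [ -1.2311  21.5451 -16.3424]
```

```bash
python3 -m pendant '[0,0,-4,0,0, 0,0,-5,0,0, 0,2,-4,0,0, 0,5,0,0,0, 0,5,0,0,0]';  python3 - <<'E'
from h import *
p,d=capture('wrist');cv2.imwrite('pics/w2.png',p)
go(.51,-.186,.12)
E
```

```text
t: 3.82
tcp_pos: [0.5093, -0.0887, 0.1715]
tcp_rot: [[0.992, 0.123, 0.011], [0.123, -0.992, -0.0], [0.011, 0.002, -1.0]]
force: [1.3, 0.1, -0.9]
grip_width: 0.0156
t 3.88 p [ 0.5096 -0.0956  0.1715] tray mm [ -29.8815 -130.8343] F [-0.074  -8.9976 -1.2012] gw 0.0154
yaw turn -0.002 shift now-frame cm [-1.074   8.9667  5.1751] after-yaw cm [-1.0303  8.9856  5.1511]
```

View pics/w2.png

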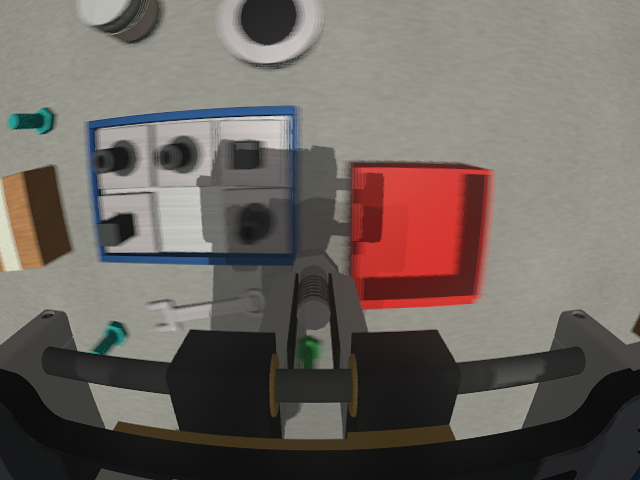

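```bash
python3 -m pendant '[-0.5,4,0,0,0, -0.5,4.5,0,0,0, 0,0.4,3,0,0, 0,0,0,0,0]';  python3 - <<'E'
from h import *
go(.51,-.186,.042)
E
```

```text
t: 4.38
tcp_pos: [0.51, -0.1891, 0.1413]
tcp_rot: [[0.993, 0.115, 0.012], [0.115, -0.993, -0.003], [0.011, 0.004, -1.0]]
force: [0.4, 0.8, -1.0]
grip_width: 0.0158
t 4.38 p [ 0.51   -0.1891  0.1413] tray mm [ -40.578  -223.7814] F [ 0.446   0.7599 -1.018 ] gw 0.0158
yaw turn -0.004 shift now-frame cm [-0.073  -0.3506  9.9293] after-yaw cm [ 0.0394 -0.3091  9.9309]
```

```bash
python3 -m pendant '[0,-0.2,4,0,0, 0,0,4,0,0, 0,0,1.5,0,0, 0,0,0,0,0]';  python3 -m pendant '[0,0,0,0,30, 0,0,0,0,40, 0,0,0,0,40, 0,0,-4,0,40, 0,0,-6,0,40]'; python3 - <<'E'
from h import *
p,d=capture('wrist');cv2.imwrite('pics/w3.png',p)
go(*w(33,0),.14)
E
```

```text
t: 4.88
tcp_pos: [0.5141, -0.1855, 0.0486]
tcp_rot: [[0.993, 0.117, 0.016], [0.117, -0.993, -0.004], [0.016, 0.005, -1.0]]
force: [0.1, -0.3, -0.2]
grip_width: 0.0154
t: 5.5
tcp_pos: [0.5121, -0.1848, 0.1517]
tcp_rot: [[0.993, 0.117, 0.015], [0.117, -0.993, -0.003], [0.014, 0.005, -1.0]]
force: [-0.2, -0.3, 0.6]
grip_width: 0.0375
t 5.55 p [ 0.5155 -0.1856  0.16  ] tray mm [ -34.674  -220.9654] F [ 3.216  -1.8639  9.9765] gw 0.0375
yaw turn -0.001 shift now-frame cm [  6.6873 -22.1239   1.9629] after-yaw cm [  6.7674 -22.0965   1.9957]
```

View pics/w3.png

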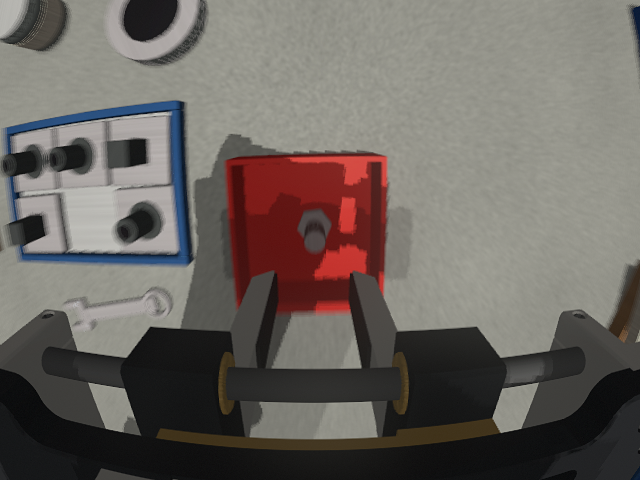

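The bolt is standing in the bin, at (315,230). Next I'll push the middle far round block (R2) toward the robot with shut fingers placed behind its post.

```bash
python3 -m pendant '[2.3,-5.4,0,0,0, 2.3,-5.4,0,0,0, 2.3,-5.4,0,0,0,2.3,-5.2,0,0,0,0,0,0,0,0]' 20; python3 - <<'E'
from h import *
go(*w(62,1),.14)
p,d=capture('wrist');cv2.imwrite('pics/w4.png',p)
p,d=capture('top');crop(p,200,165,200,150,4,'pics/t4.png')
go(*w(62,1),.032)
print(get_calibration('wrist'))
E
```

```text
t: 6.18
tcp_pos: [0.5864, 0.0427, 0.1664]
tcp_rot: [[0.993, 0.112, 0.034], [0.113, -0.994, -0.007], [0.033, 0.011, -0.999]]
force: [0.4, -1.2, 0.3]
grip_width: 0.0007
t 6.17 p [0.5864 0.0427 0.1664] tray mm [62.8511 -2.6552] F [ 0.4324 -1.2     0.3469] gw 0.0007
yaw turn -0.006 shift now-frame cm [-0.1742 -0.3936  2.6273] after-yaw cm [-0.0851 -0.3655  2.6358]
t 6.28 p [0.5857 0.0379 0.1661] tray mm [61.5768 -7.3309] F [-0.8176  0.0638 -0.373 ] gw 0.0002
yaw turn -0.011 shift now-frame cm [-0.3948 -1.004  13.3885] after-yaw cm [ 0.0423 -0.8331 13.406 ]
{'mtx': array([[371.6483,   0.    , 313.0736],
       [  0.    , 371.6483, 234.7756],
       [  0.    ,   0.    ,   1.    ]]), 'mount': array([[ 0.0007, -0.9625, -0.2712,  0.08  ],
       [ 1.    ,  0.001 , -0.0011, -0.0003],
       [ 0.0013, -0.2712,  0.9625, -0.1792],
       [ 0.    ,  0.    ,  0.    ,  1.    ]])}
```

View pics/w4.png

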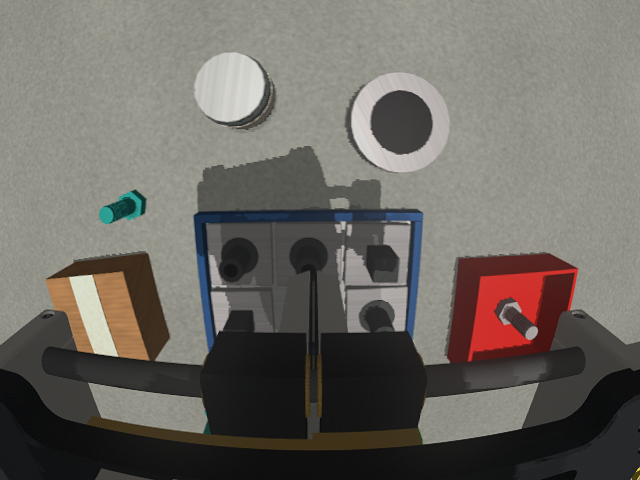

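View pics/t4.png

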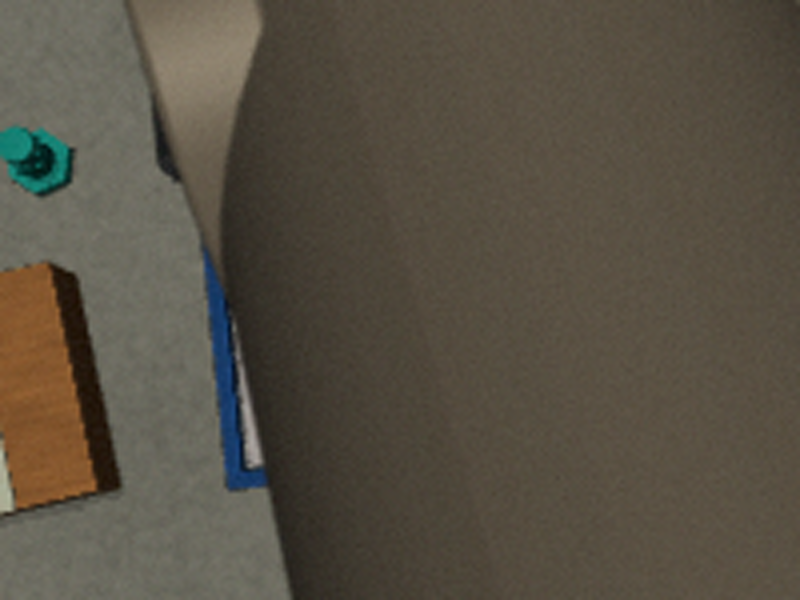

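```bash
cat >> h.py <<'E'
def wr(u,v,z,o=None):
    o=o or get_obs();c=get_calibration('wrist');K=np.array(c['mtx']);M=np.array(c['mount'])
    a=np.array([(u-K[0,2])/K[0,0],(v-K[1,2])/K[1,1]]);r=np.linalg.norm(a)+1e-9
    d=np.array([*(a/r*np.sin(r)),np.cos(r)])
    R=np.array(o['tcp_rot']);O=R@M[:3,3]+o['tcp_pos'];D=R@M[:3,:3]@d
    q=O+(z-O[2])/D[2]*D;return q, RT.T@(q[:2]-TC)*1000
E
python3 -m pendant '[-0.2,-0.9,4,0,0, 0,-0.2,3,0,0, 0,0,0,0,0]'; python3 - <<'E'
from h import *
p,d=capture('wrist');cv2.imwrite('pics/w5.png',p);go(*w(62,1),.032)
E
```

```text
t: 6.65
tcp_pos: [0.5851, 0.0428, 0.0956]
tcp_rot: [[0.994, 0.101, 0.035], [0.101, -0.995, -0.011], [0.034, 0.015, -0.999]]
force: [-0.3, 0.4, 0.9]
grip_width: 0.0006
t 6.70 p [0.5858 0.0429 0.0969] tray mm [62.294  -2.4528] F [-0.0195 -0.382  -0.5293] gw 0.0008
yaw turn -0.018 shift now-frame cm [-0.2652 -0.441   6.482 ] after-yaw cm [-0.0294 -0.3453  6.4931]
```

View pics/w5.png

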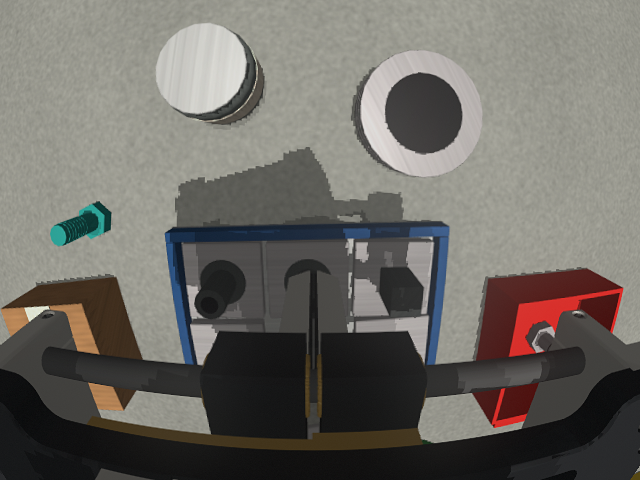

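```bash
cat >> h.py <<'E'
def pw(P,o=None):
    o=o or get_obs();c=get_calibration('wrist');K=np.array(c['mtx']);M=np.array(c['mount'])
    T=np.array(o['tcp_rot']).T@(np.array(P)-o['tcp_pos']);q=np.linalg.inv(M)@np.array([*T,1]);q=q[:3]
    th=np.arctan2(np.hypot(q[0],q[1]),q[2]);s=th/np.hypot(q[0],q[1])
    return np.array([K[0,2]+K[0,0]*q[0]*s,K[1,2]+K[1,1]*q[1]*s])
E
python3 - <<'E'
from h import *
o=get_obs()
print('tcp px',pw(o['tcp_pos']));
for n,a,b,z in[('R1top',33,65,59),('R2top',34,1,59),('R2flange',34,1,20),('S1top',32,-64,59),('rim TL',74,107,20),('rim TR',74,-107,20)]:
    print(n,pw([*w(a,b),z/1000]))
p=cv2.imread('pics/w5.png');crop(p,160,210,300,130,2.6,'pics/w5c.png')
E
```

```text
tcp px [313.926 288.714]
R1top [212.163  308.8804]
R2top [308.4021 307.242 ]
R2flange [308.31   285.3077]
S1top [406.3411 306.3576]
rim TL [166.6378 236.0724]
rim TR [450.7565 230.3693]
```

View pics/w5c.png

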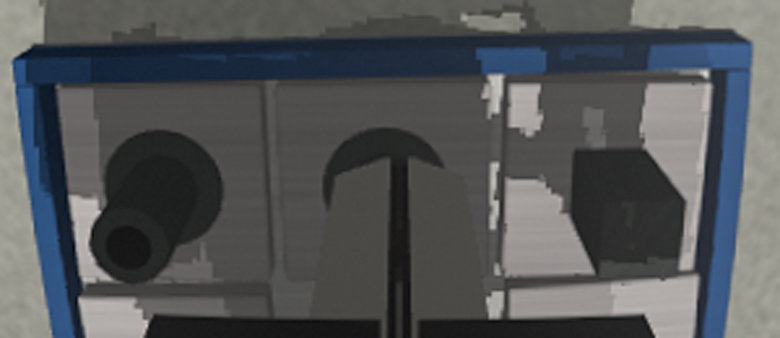

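```bash
sed -i 's/TC=np.array(\[.5237,.0379\])/TC=np.array([.5252,.0389])/' h.py
python3 -m pendant '[-0.1,-0.3,3.5,-0.01,0, -0.1,-0.1,2.3,-0.01,0, 0,0,0,0,0]'; python3 - <<'E'
from h import *
go(*w(-12,0),.032)
E
```

```text
t: 7.08
tcp_pos: [0.5887, 0.0432, 0.0429]
tcp_rot: [[0.992, 0.117, 0.043], [0.117, -0.993, -0.012], [0.042, 0.017, -0.999]]
force: [0.6, -0.8, 0.2]
grip_width: 0.0005
t 7.08 p [0.5887 0.0432 0.0429] tray mm [63.5966 -3.3195] F [ 0.6047 -0.7775  0.1804] gw 0.0005
yaw turn -0.001 shift now-frame cm [-7.5987 -0.3346  0.7668] after-yaw cm [-7.5597 -0.3319  1.0871]
```

```bash
python3 -m pendant '[-0.8,-0.2,0.3,0,0, -0.8,-0.1,0.3,0,0, -1,0,0,0,0]'; python3 - <<'E'
from h import *
go(*w(-12,0),.032)
E
```

```text
t: 7.45
tcp_pos: [0.5641, 0.0426, 0.0393]
tcp_rot: [[0.992, 0.115, 0.049], [0.116, -0.993, -0.011], [0.047, 0.017, -0.999]]
force: [0.3, 0.4, -0.6]
grip_width: 0.0002
t 7.45 p [0.5641 0.0426 0.0393] tray mm [39.0342 -0.9037] F [ 0.3432  0.3943 -0.5561] gw 0.0002
yaw turn -0.003 shift now-frame cm [-5.1324 -0.0829  0.4838] after-yaw cm [-5.1034 -0.0904  0.7273]
```

```bash
python3 -m pendant '[-1,0,0.1,0,0, -1,0,0.1,0,0, -1,0,0.1,0,0, -0.5,0,0,0,0]'; python3 - <<'E'
from h import *
p,d=capture('wrist');cv2.imwrite('pics/w6.png',p)
go(*w(-12,0),.032)
E
```

```text
t: 7.95
tcp_pos: [0.5271, 0.0382, 0.0353]
tcp_rot: [[0.992, 0.115, 0.051], [0.116, -0.993, -0.011], [0.049, 0.017, -0.999]]
force: [2.3, -0.7, 1.7]
grip_width: 0.0006
t 8.00 p [0.5266 0.0381 0.0353] tray mm [ 1.3263 -0.9377] F [ 0.1021 -0.0279  0.5599] gw 0.0004
yaw turn -0.003 shift now-frame cm [-1.3472 -0.0943  0.2605] after-yaw cm [-1.3326 -0.0938  0.3271]
```

View pics/w6.png

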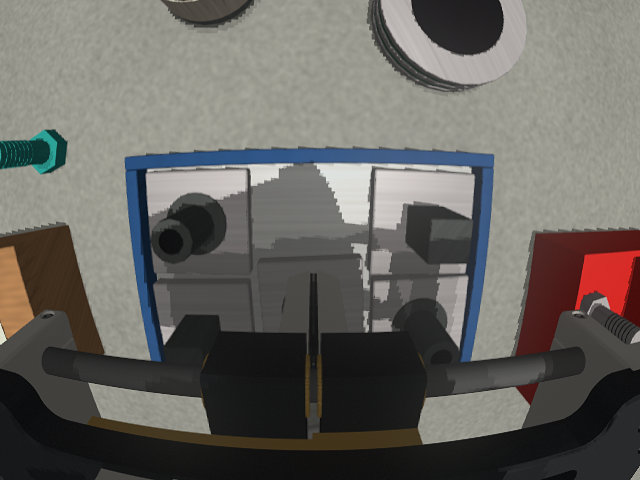

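```bash
python3 -m pendant '[-0.7,0,0,0,0, -0.5,0,0,0,0]'; python3 - <<'E'
from h import *
p,d=capture('wrist');crop(p,110,140,400,220,2,'pics/w7.png')
go(*w(-12,0),.032)
E
```

```text
t: 8.25
tcp_pos: [0.5145, 0.0367, 0.0347]
tcp_rot: [[0.992, 0.115, 0.051], [0.116, -0.993, -0.011], [0.049, 0.017, -0.999]]
force: [2.5, -0.2, 1.9]
grip_width: 0.0006
t 8.30 p [0.5139 0.0367 0.0346] tray mm [-11.5052  -0.8654] F [0.2389 0.2975 0.2858] gw 0.0006
yaw turn -0.003 shift now-frame cm [-0.0621 -0.0908  0.2532] after-yaw cm [-0.0495 -0.0865  0.2574]
```

View pics/w7.png

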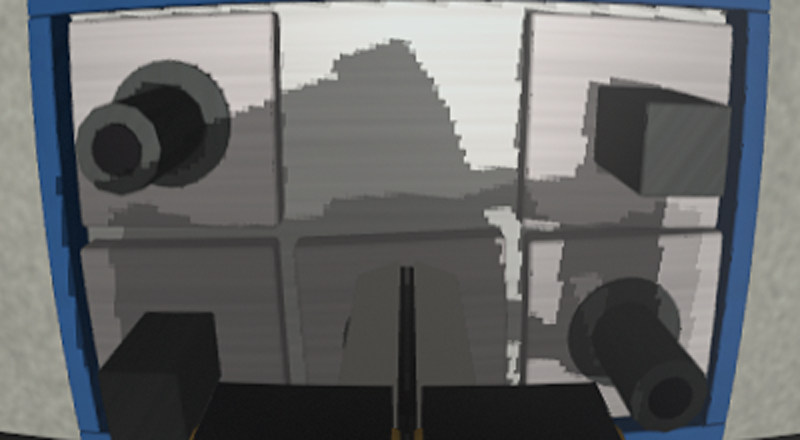

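```bash
python3 -m pendant '[1,0,0,0,0, 1,0,-3,0,10, 1,-0.5,-3.5,0,40, 0.8,-3,0,0,40, 0.5,-3,0,0,40]' 10; python3 - <<'E'
from h import *
p,d=capture('wrist');cv2.imwrite('pics/w8.png',p)
go(*w(34,66),.035)
print(pw([*w(34,66),.059]),pw([*w(-33,0),.059]),pw([*w(74,107),.02]),pw([*w(74,-107),.02]))
E
```

```text
t: 8.93
tcp_pos: [0.5487, 0.1064, 0.1021]
tcp_rot: [[0.993, 0.11, 0.048], [0.111, -0.994, -0.012], [0.046, 0.017, -0.999]]
force: [0.4, -0.7, -0.6]
grip_width: 0.0356
t 8.97 p [0.5489 0.1111 0.1024] tray mm [32.0543 68.8712] F [-0.8301  5.6284 -0.4395] gw 0.0369
yaw turn -0.004 shift now-frame cm [-0.1206  0.1819  6.7459] after-yaw cm [0.1946 0.2871 6.7405]
[317.2983 260.9839] [409.2565 348.4389] [258.8682 191.9779] [527.7571 195.1193]
```

View pics/w8.png

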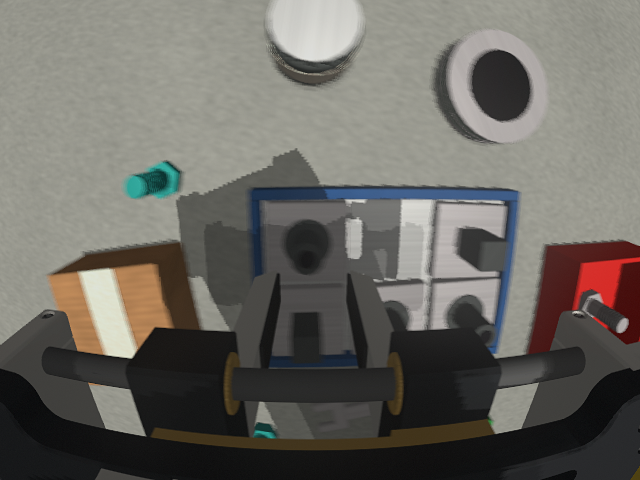

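```bash
python3 -m pendant '[0,0.1,3,0,40, -0.1,0.1,3,0,40, 0,0,0.5,0,40]'; python3 - <<'E'
from h import *
p,d=capture('wrist');crop(p,110,140,400,220,2,'pics/w9.png')
go(*w(35,-8),.035)
E
```

```text
t: 9.35
tcp_pos: [0.5533, 0.1102, 0.0364]
tcp_rot: [[0.992, 0.116, 0.049], [0.117, -0.993, -0.009], [0.048, 0.015, -0.999]]
force: [-0.1, 1.0, 0.3]
grip_width: 0.0376
t 9.40 p [0.5537 0.1104 0.0369] tray mm [36.7824 67.6158] F [ 0.8259  0.7513 -1.9408] gw 0.0374
yaw turn -0.002 shift now-frame cm [-0.1733  7.5585  0.2887] after-yaw cm [-0.1782  7.5616  0.1863]
```

View pics/w9.png

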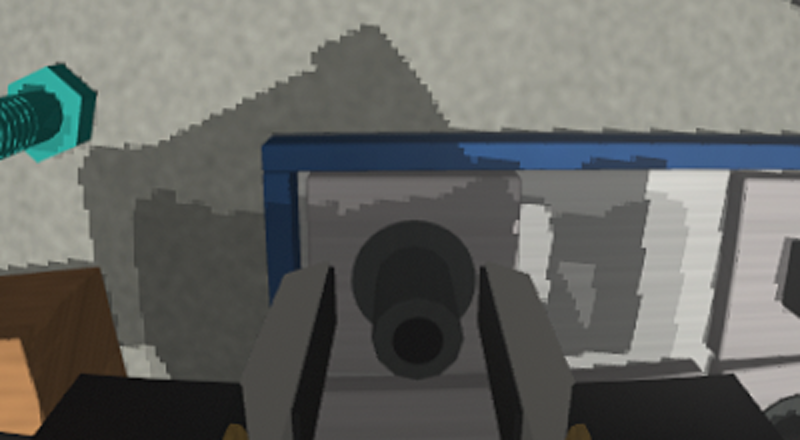

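```bash
python3 -m pendant '[-0.1,1.2,0,0,30, -0.1,1.2,0,0,30, 0,1.2,0,0,30, 0,1.2,0,0,30]'; python3 - <<'E'
from h import *
p,d=capture('wrist');crop(p,110,140,400,220,2,'pics/w10.png')
go(*w(35,-3),.035)
E
```

```text
t: 9.9
tcp_pos: [0.5591, 0.0597, 0.0403]
tcp_rot: [[0.992, 0.116, 0.054], [0.117, -0.993, -0.008], [0.052, 0.014, -0.999]]
force: [-0.3, 1.5, -1.3]
grip_width: 0.0282
t 9.95 p [0.5593 0.0578 0.0402] tray mm [36.072  14.6933] F [-0.4755 -2.668  -0.4219] gw 0.0278
yaw turn -0.003 shift now-frame cm [-0.1282  1.7616  0.5437] after-yaw cm [-0.1072  1.7693  0.5228]
```

View pics/w10.png

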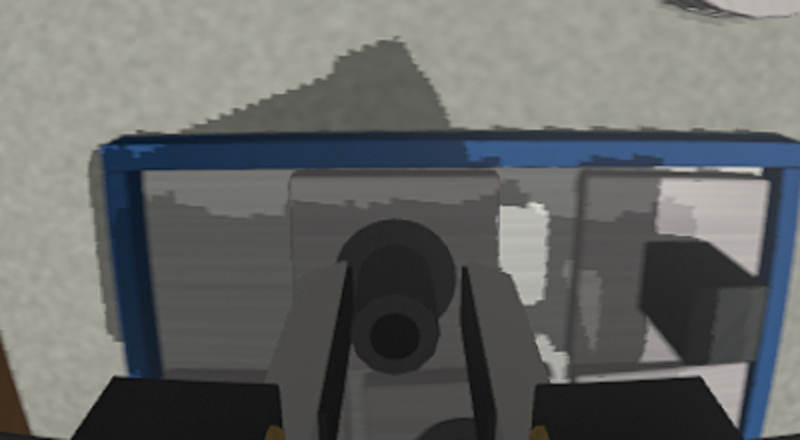

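```bash
python3 -m pendant '[-0.1,1,0.3,0,30, -0.1,0.8,0.1,0,30, 0,0.2,0,0,30]'; python3 - <<'E'
from h import *
p,d=capture('wrist');crop(p,110,140,400,220,2,'pics/w11.png')
go(*w(35,-3),.035)
E
```

```text
t: 10.32
tcp_pos: [0.5603, 0.0363, 0.0366]
tcp_rot: [[0.992, 0.114, 0.054], [0.115, -0.993, -0.009], [0.053, 0.015, -0.998]]
force: [-0.5, 1.9, 1.4]
grip_width: 0.0283
t 10.38 p [0.5603 0.0363 0.0366] tray mm [34.5404 -6.7335] F [-0.7435 -0.0447  0.4485] gw 0.0282
yaw turn -0.004 shift now-frame cm [ 0.0358 -0.3759  0.1592] after-yaw cm [ 0.046  -0.3733  0.1626]
```

View pics/w11.png

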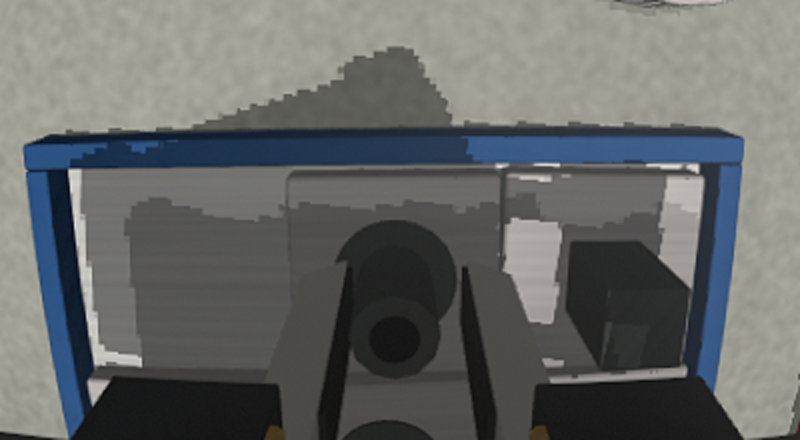

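```bash
python3 -m pendant '[0.1,0,-3,0,40, 0,0,-3.5,0,40, -3.2,-2.5,0,0,10, -3.2,-2.5,0,0,0, -2.5,-2,0,0,0]'; python3 - <<'E'
from h import *
go(*w(-61,66),.034)
E
```

```text
t: 11.0
tcp_pos: [0.4597, 0.097, 0.0972]
tcp_rot: [[0.992, 0.112, 0.054], [0.113, -0.994, -0.009], [0.052, 0.015, -0.999]]
force: [0.1, 0.3, -1.0]
grip_width: 0.011
t 11.00 p [0.4597 0.097  0.0972] tray mm [-58.1095  65.4538] F [ 0.0812  0.3148 -1.0387] gw 0.0110
yaw turn -0.005 shift now-frame cm [-0.6189 -0.1488  6.2985] after-yaw cm [-0.289  -0.0546  6.3237]
```

```bash
python3 -m pendant '[-0.5,0,0,0,0,-0.3,0,2,0,0]'; python3 - <<'E'
from h import *
p,d=capture('wrist');cv2.imwrite('pics/w12.png',p)
print(pw([*w(-33,66),.059]),pw([*w(-61,66),.05]))
go(*w(-61,66),.034)
E
```

```text
t: 11.25
tcp_pos: [0.4524, 0.0969, 0.0777]
tcp_rot: [[0.992, 0.115, 0.056], [0.116, -0.993, -0.009], [0.055, 0.016, -0.998]]
force: [0.2, 0.3, -0.5]
grip_width: 0.0005
[313.0634 219.0265] [312.9563 263.3658]
t 11.30 p [0.4506 0.0963 0.075 ] tray mm [-67.2642  65.8768] F [-2.0526  0.1276 -3.2797] gw 0.0002
yaw turn -0.002 shift now-frame cm [ 0.4179 -0.0802  4.1233] after-yaw cm [ 0.6264 -0.0123  4.0976]
```

View pics/w12.png

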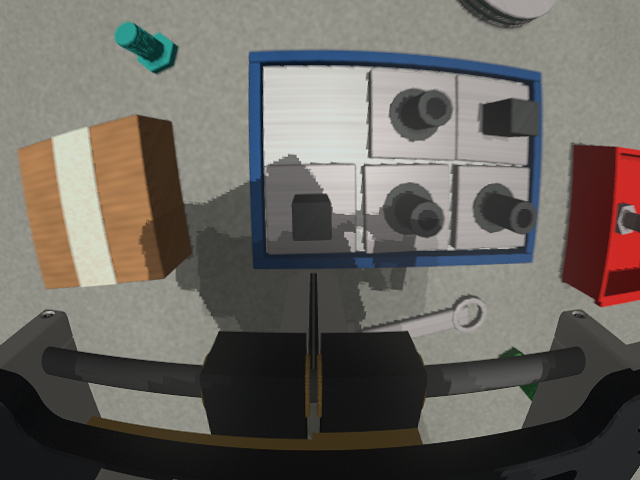

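```bash
python3 -m pendant '[0.2,0,2.5,0,0, 0,0,1.5,0,0, 1,0,0,0,0, 1,0,0.1,0,0,1,0,0.1,0,0]'; python3 - <<'E'
from h import *
go(*w(12,66),.034)
E
```

```text
t: 11.92
tcp_pos: [0.488, 0.0987, 0.0348]
tcp_rot: [[0.992, 0.114, 0.052], [0.115, -0.993, -0.011], [0.051, 0.017, -0.999]]
force: [-1.4, -0.5, -0.1]
grip_width: 0.0003
t 11.93 p [0.488  0.0987 0.0348] tray mm [-29.8178  63.7918] F [-1.3846 -0.5012 -0.1276] gw 0.0003
yaw turn -0.004 shift now-frame cm [ 4.1716 -0.2408  0.2858] after-yaw cm [ 4.1818 -0.2208  0.0783]
```

```bash
python3 -m pendant '[1,-0.1,0.1,0,0, 1,0,0.1,0,0, 0.7,0,0,0,0, 0.3,0,0,0,0]'; python3 - <<'E'
from h import *
p,d=capture('wrist');cv2.imwrite('pics/w13.png',p)
go(*w(12,66),.034)
E
```

```text
t: 12.42
tcp_pos: [0.5211, 0.1036, 0.035]
tcp_rot: [[0.992, 0.114, 0.054], [0.115, -0.993, -0.01], [0.052, 0.017, -0.999]]
force: [-0.9, -0.1, -0.7]
grip_width: 0.0009
t 12.47 p [0.5213 0.1036 0.0351] tray mm [ 3.838  64.7342] F [ 0.2023  0.358  -0.6206] gw 0.0007
yaw turn -0.004 shift now-frame cm [ 0.8089 -0.1323  0.1488] after-yaw cm [ 0.8162 -0.1266  0.1085]
```

View pics/w13.png

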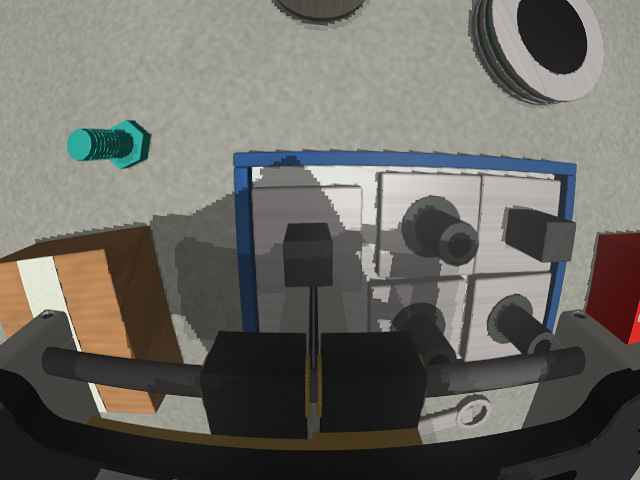

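```bash
python3 -m pendant '[0.6,0,0,0,0, 0.35,0,0,0,0]'; python3 - <<'E'
from h import *
p,d=capture('wrist');crop(p,220,140,380,220,2,'pics/w14.png')
go(*w(12,66),.034)
E
```

```text
t: 12.72
tcp_pos: [0.5308, 0.1047, 0.0356]
tcp_rot: [[0.992, 0.114, 0.053], [0.115, -0.993, -0.011], [0.052, 0.017, -0.999]]
force: [-0.3, -0.2, 0.1]
grip_width: 0.0009
t 12.78 p [0.5311 0.1048 0.0356] tray mm [13.7164 64.7061] F [ 0.2443 -0.5908 -0.8505] gw 0.0004
yaw turn -0.004 shift now-frame cm [-0.1803 -0.1312  0.1496] after-yaw cm [-0.1716 -0.1294  0.1609]
```

View pics/w14.png

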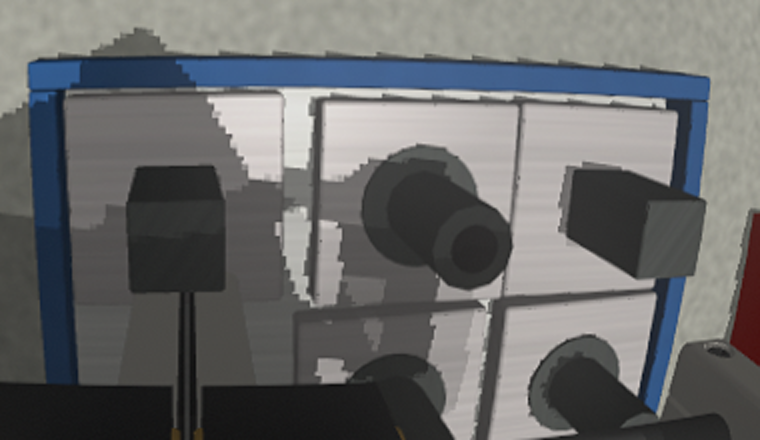

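```bash
python3 -m pendant '[-1,0,0,0,0, -1,0,-3,0,20, -1,2,-3,0,40, -1,2.4,0,0,40, 0,2,0,0,40]'; python3 - <<'E'
from h import *
go(*w(-32,1),.036)
E
```

```text
t: 13.4
tcp_pos: [0.4913, 0.0368, 0.0958]
tcp_rot: [[0.992, 0.117, 0.053], [0.118, -0.993, -0.011], [0.052, 0.017, -0.999]]
force: [-0.5, 0.2, -0.2]
grip_width: 0.0361
t 13.40 p [0.4913 0.0368 0.0958] tray mm [-33.9282   1.9437] F [-0.5011  0.175  -0.1688] gw 0.0361
yaw turn -0.000 shift now-frame cm [-0.1165 -0.0071  5.9875] after-yaw cm [0.1928 0.0944 5.9848]
```

```bash
python3 -m pendant '[0,0,0.6,0,40]'; python3 - <<'E'
from h import *
p,d=capture('wrist');cv2.imwrite('pics/w15.png',p)
go(*w(-32,1),.036);print(pw([*w(-32,0),.059]))
E
```

```text
t: 13.52
tcp_pos: [0.4914, 0.0354, 0.0901]
tcp_rot: [[0.992, 0.115, 0.054], [0.116, -0.993, -0.011], [0.053, 0.018, -0.998]]
force: [-0.1, 0.2, 0.3]
grip_width: 0.0378
t 13.57 p [0.4908 0.0362 0.0891] tray mm [-34.4789   1.453 ] F [-0.3848  0.3955 -0.5465] gw 0.0375
yaw turn -0.002 shift now-frame cm [-0.0254 -0.0466  5.3197] after-yaw cm [0.2479 0.0453 5.314 ]
[315.4154 266.8451]
```

View pics/w15.png

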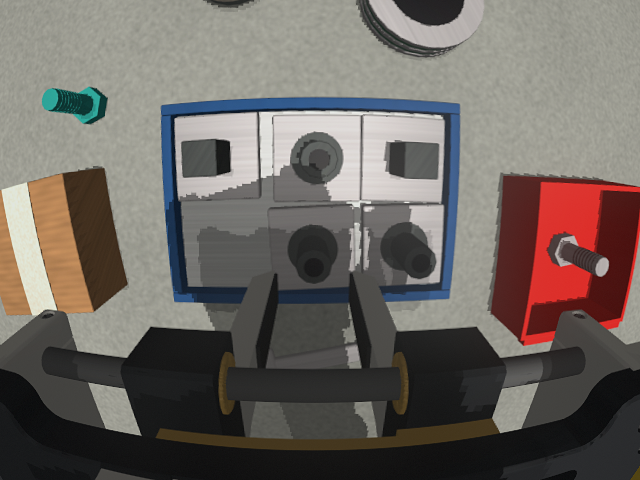

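```bash
python3 -m pendant '[0.1,0,3,0,40, 0,0,2,0,40, -0.1,-1,0.2,0,30, -0.1,-1.2,0.1,0,30,-0.1,-1.2,0.1,0,30]'; python3 - <<'E'
from h import *
p,d=capture('wrist');cv2.imwrite('pics/w16.png',p)
go(*w(-32,69),.036)
E
```

```text
t: 14.2
tcp_pos: [0.4864, 0.0744, 0.0334]
tcp_rot: [[0.992, 0.119, 0.053], [0.119, -0.993, -0.01], [0.052, 0.016, -0.999]]
force: [1.0, -1.7, 1.6]
grip_width: 0.0281
t 14.25 p [0.4862 0.0762 0.0334] tray mm [-34.3298  41.6555] F [-1.1662  2.949  -0.8637] gw 0.0284
yaw turn 0.002 shift now-frame cm [ 0.2529 -2.7297 -0.2937] after-yaw cm [ 0.233  -2.7344 -0.2642]
```

View pics/w16.png

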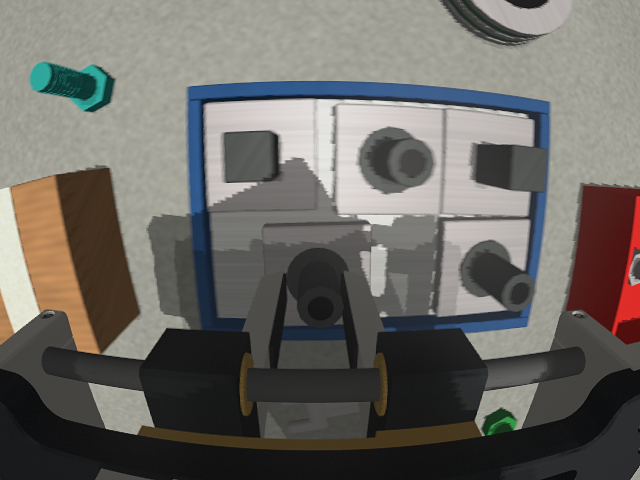

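```bash
python3 -m pendant '[0.1,-1.2,-0.1,0,30, 0,-0.9,0,0,30,0,-0.4,0,0,30]'; python3 - <<'E'
from h import *
p,d=capture('wrist');cv2.imwrite('pics/w17.png',p)
go(*w(-32,69),.036)
E
```

```text
t: 14.62
tcp_pos: [0.4841, 0.1036, 0.0349]
tcp_rot: [[0.991, 0.121, 0.055], [0.122, -0.993, -0.009], [0.053, 0.015, -0.998]]
force: [1.0, -2.1, -1.7]
grip_width: 0.0284
t 14.68 p [0.4841 0.1039 0.0349] tray mm [-33.087  69.451] F [-0.0726  0.832   0.6023] gw 0.0283
yaw turn 0.004 shift now-frame cm [ 0.1144  0.0471 -0.1056] after-yaw cm [ 0.1087  0.0451 -0.1122]
```

View pics/w17.png

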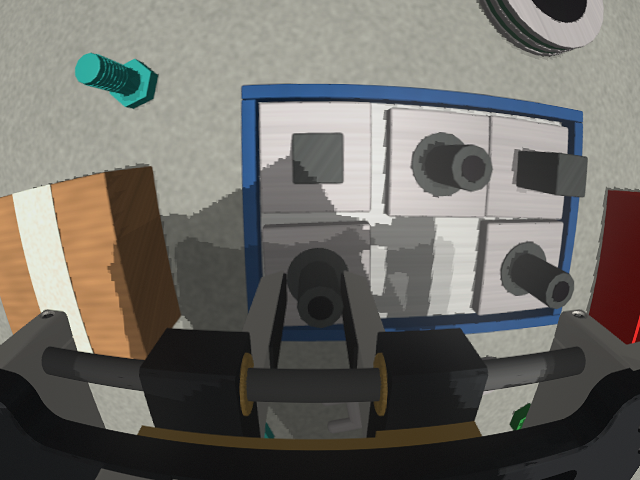

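```bash
python3 - <<'E'
from h import *
p=cv2.imread('pics/w17.png');crop(p,240,80,360,270,2.2,'pics/w17c.png')
E
```

```text
(no output)
```

View pics/w17c.png

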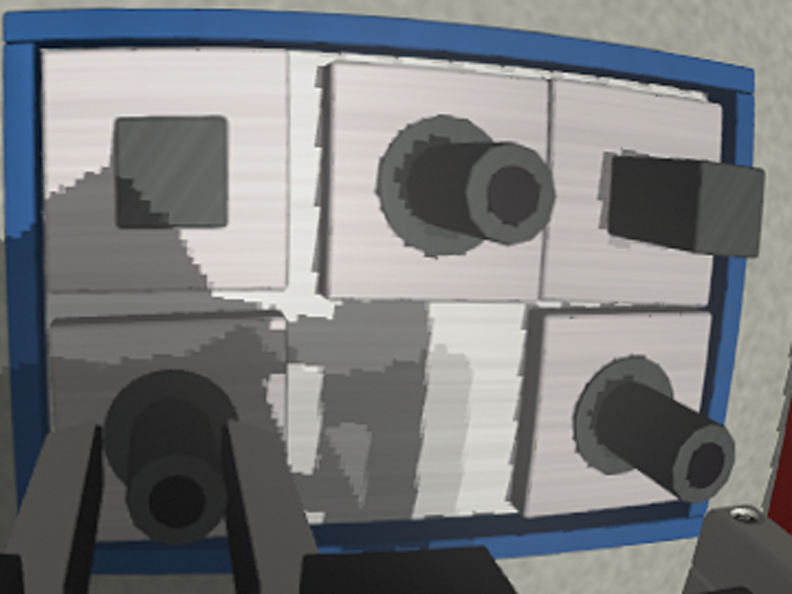

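```bash
python3 - <<'E'
from h import *
for n,u,v,z in[('R2 TR',286,315,17),('R2 TL',52,318,17),('R3 TL',545,312,17),('R3 BL',527,517,17),('R3 TR',711,313,17),('R1 BL',328,297,17),('R1 BR',541,302,17),('R1 TL',335,62,17),('S2 TR',288,50,17),('S2 BR',287,290,17),('S1TR',722,103,17),('rimTL out',5,12,20),('rimTR out',752,70,20)]:
    print(n,wr(240+u/2.2,80+v/2.2,z/1000)[1])
E
```

```text
R2 TR [-1.3915 38.0748]
R2 TL [-2.2176 97.1045]
R3 TL [ -0.028  -34.8357]
R3 BL [-60.92   -37.6437]
R3 TR [  0.4783 -94.9903]
R1 BL [ 3.3061 27.3608]
R1 BR [  2.7145 -33.2869]
R1 TL [62.5902 26.8775]
S2 TR [65.0645 38.7498]
S2 BR [ 5.0127 38.0282]
S1TR [ 63.1189 -93.919 ]
rimTL out [ 74.1015 107.7286]
rimTR out [  74.2845 -103.9023]
```

```bash
python3 -m pendant '[0.1,0,-3,0,40, 0.2,0,-3,0,40, 2.4,2.4,0,0,40, 2.4,2.4,0,0,40, 1.6,1.8,0,0,40]'; python3 -m pendant '[0,0,1,0,40]'; python3 - <<'E'
from h import *
go(*w(34,-3),.036)
p,d=capture('wrist');cv2.imwrite('pics/w18.png',p)
E
```

```text
t: 15.3
tcp_pos: [0.5565, 0.0467, 0.1018]
tcp_rot: [[0.991, 0.124, 0.055], [0.125, -0.992, -0.008], [0.053, 0.015, -0.998]]
force: [-0.3, -0.9, -0.6]
grip_width: 0.0371
t: 15.42
tcp_pos: [0.5584, 0.0453, 0.092]
tcp_rot: [[0.991, 0.121, 0.056], [0.122, -0.992, -0.008], [0.055, 0.015, -0.998]]
force: [-0.3, 0.3, -0.7]
grip_width: 0.0374
t 15.43 p [0.5584 0.0453 0.092 ] tray mm [33.7178  2.3779] F [-0.3043  0.2554 -0.6817] gw 0.0374
yaw turn 0.003 shift now-frame cm [-0.2817  0.4538  5.6016] after-yaw cm [0.0282 0.5378 5.6012]
```

View pics/w18.png

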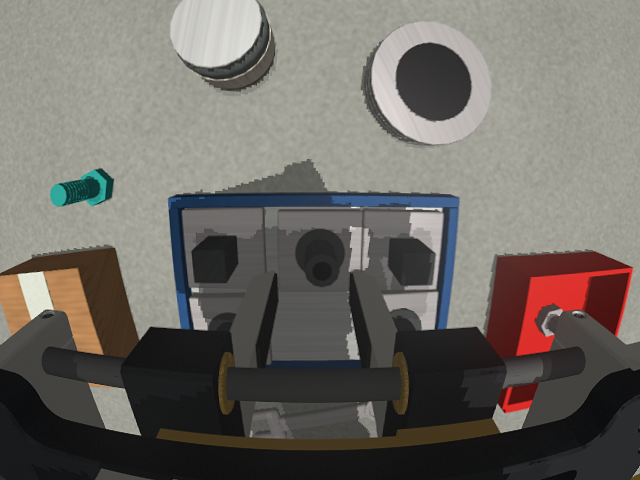

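```bash
python3 -m pendant '[-0.1,0.3,3,0,40, -0.1,0,2.5,0,40, 0,-0.5,0,0,40, 0,-0.5,0,0,40]'; python3 - <<'E'
from h import *
p,d=capture('wrist');crop(p,140,120,360,270,2.2,'pics/w19.png')
go(*w(34,9),.036)
E
```

```text
t: 15.98
tcp_pos: [0.554, 0.0546, 0.0334]
tcp_rot: [[0.991, 0.124, 0.052], [0.125, -0.992, -0.008], [0.05, 0.014, -0.999]]
force: [0.1, -1.6, 1.0]
grip_width: 0.0377
t 16.02 p [0.554  0.0554 0.0335] tray mm [30.5762 12.92  ] F [-0.2661  0.3258 -0.4645] gw 0.0377
yaw turn 0.007 shift now-frame cm [ 0.3519  0.3976 -0.2295] after-yaw cm [ 0.3424  0.392  -0.2524]
```

View pics/w19.png

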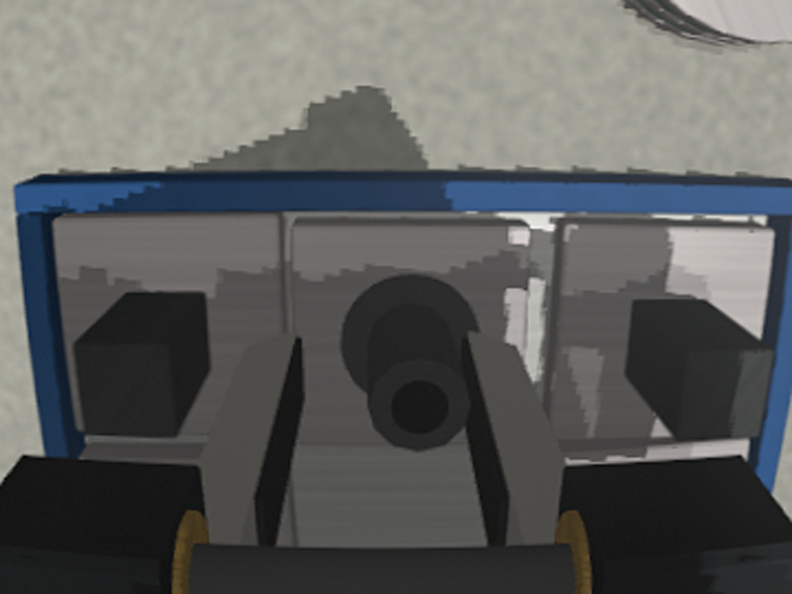

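```bash
python3 -m pendant '[0.1,0.9,-0.1,0,40, 0,0.6,0,0,40, 0,0.2,0,0,40]'; python3 - <<'E'
from h import *
p,d=capture('wrist');crop(p,140,120,360,270,2.2,'pics/w20.png')
go(*w(34,-5.7),.036)
E
```

```text
t: 16.4
tcp_pos: [0.5582, 0.0382, 0.0368]
tcp_rot: [[0.991, 0.126, 0.055], [0.126, -0.992, -0.007], [0.053, 0.014, -0.998]]
force: [-1.2, 0.2, -0.9]
grip_width: 0.038
t 16.45 p [0.5583 0.038  0.0368] tray mm [32.7282 -4.7779] F [ 0.7683 -0.2268  0.2241] gw 0.0375
yaw turn 0.008 shift now-frame cm [0.1222 0.092  0.0852] after-yaw cm [0.1272 0.0922 0.0773]
```

View pics/w20.png

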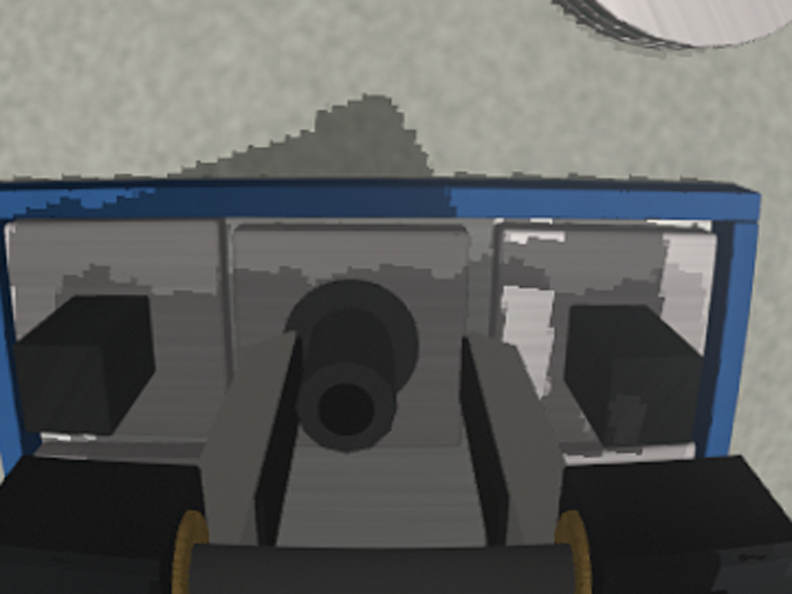

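```bash
python3 -m pendant '[0,-0.4,-1.5,0,40, 0.3,-0.3,-4,0,40, 1.5,0,-0.6,0,0, 1.6,0,0,0,0, 0.3,0,0,0,0]'; python3 - <<'E'
from h import *
go(*w(64,3),.036)
E
```

```text
t: 17.08
tcp_pos: [0.5921, 0.0514, 0.1045]
tcp_rot: [[0.99, 0.126, 0.056], [0.126, -0.992, -0.007], [0.055, 0.014, -0.998]]
force: [-0.6, -0.4, 0.4]
grip_width: 0.011
t 17.07 p [0.5921 0.0514 0.1045] tray mm [67.913   4.4669] F [-0.6035 -0.4276  0.3937] gw 0.0110
yaw turn 0.008 shift now-frame cm [-0.7672  0.0509  6.8212] after-yaw cm [-0.3913  0.1467  6.8516]
```

```bash
python3 -m pendant '[-0.3,0.1,2.5,0,0, -0.3,0,2.5,0,0, -0.2,0,1.7,0,0]'; python3 - <<'E'
from h import *
p,d=capture('wrist');crop(p,140,120,360,270,2.2,'pics/w21.png')
go(*w(-14,3),.036)
E
```

```text
t: 17.45
tcp_pos: [0.5882, 0.0493, 0.0362]
tcp_rot: [[0.99, 0.126, 0.057], [0.126, -0.992, -0.006], [0.056, 0.013, -0.998]]
force: [0.0, 0.6, -0.3]
grip_width: 0.0003
t 17.50 p [0.587  0.0491 0.0343] tray mm [62.6066  2.7883] F [-1.4374 -0.277  -2.0004] gw 0.0004
yaw turn 0.008 shift now-frame cm [-7.6398 -0.0756 -0.5868] after-yaw cm [-7.6607 -0.0212 -0.1749]
```

View pics/w21.png

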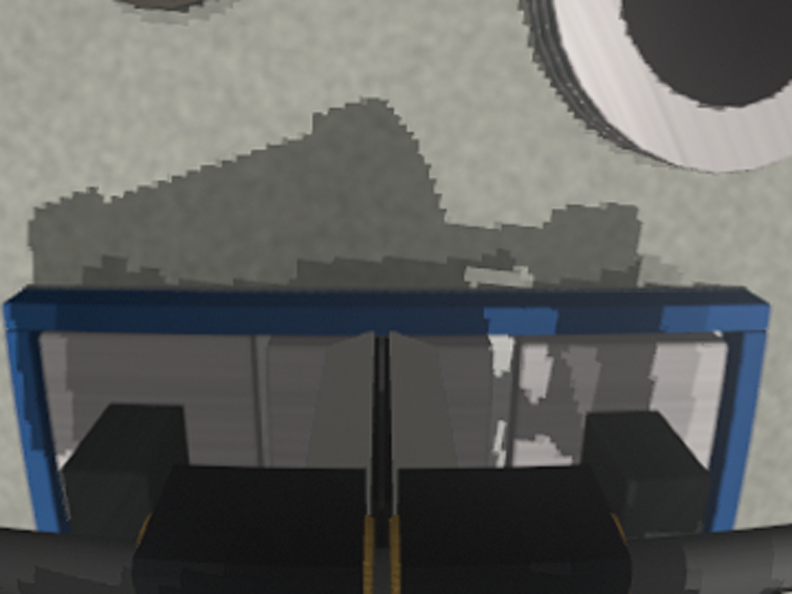

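```bash
python3 -m pendant '[-0.8,0,-0.1,0,0, -1,0,0,0,0, -1,0,0,0,0, -1,0,0,0,0, -1,0,0,0,0]';python3 -m pendant '[-0.6,0,0,0,0]'; python3 - <<'E'
from h import *
p,d=capture('wrist');crop(p,140,120,360,270,2.2,'pics/w22.png')
go(*w(-14,3),.036)
E
```

```text
t: 18.12
tcp_pos: [0.5376, 0.0429, 0.0346]
tcp_rot: [[0.99, 0.126, 0.058], [0.127, -0.992, -0.006], [0.057, 0.013, -0.998]]
force: [2.6, 0.4, 1.4]
grip_width: 0.0007
t: 18.25
tcp_pos: [0.5313, 0.0421, 0.0345]
tcp_rot: [[0.99, 0.126, 0.059], [0.126, -0.992, -0.006], [0.057, 0.014, -0.998]]
force: [1.2, 0.7, 1.0]
grip_width: 0.0004
t 18.30 p [0.5305 0.042  0.0344] tray mm [5.6574 2.4088] F [0.3104 0.3535 0.5855] gw 0.0005
yaw turn 0.008 shift now-frame cm [-1.9529 -0.0712 -0.274 ] after-yaw cm [-1.9657 -0.0591 -0.1621]
```

View pics/w22.png

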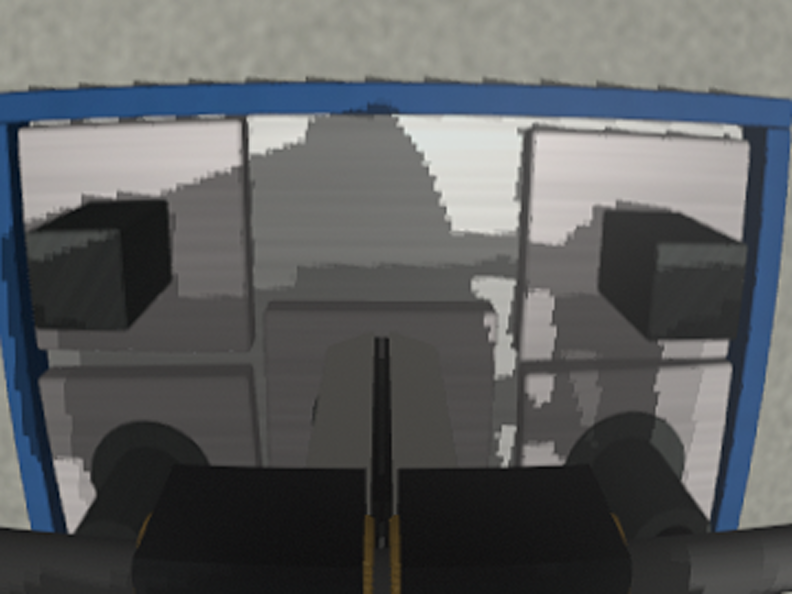

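```bash
python3 -m pendant '[-0.9,0,0,0,0, -0.6,0,0,0,0, -0.3,0,0,0,0]'; python3 - <<'E'
from h import *
p,d=capture('wrist');crop(p,140,120,360,270,2.2,'pics/w23.png')
go(*w(-12,3),.036)
E
```

```text
t: 18.68
tcp_pos: [0.5124, 0.0397, 0.0336]
tcp_rot: [[0.99, 0.126, 0.059], [0.127, -0.992, -0.006], [0.058, 0.014, -0.998]]
force: [2.3, 0.4, 3.2]
grip_width: 0.0003
t 18.73 p [0.512  0.0396 0.0336] tray mm [-12.9872   2.2869] F [ 0.0825 -0.0691  1.6464] gw 0.0004
yaw turn 0.008 shift now-frame cm [ 0.1132 -0.0672 -0.2395] after-yaw cm [ 0.0987 -0.0713 -0.2447]
```

View pics/w23.png

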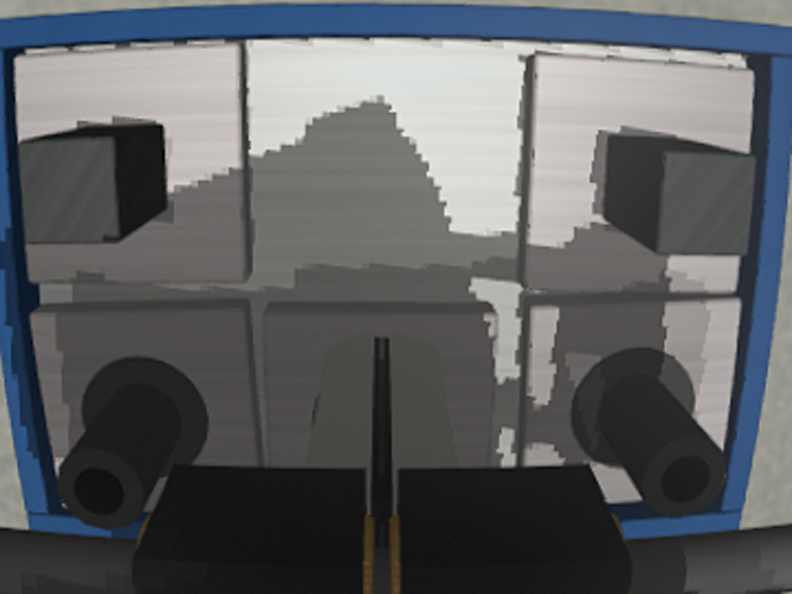

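The rows are sorted. I'll back off, raise the gripper and move clear of the tray, then check with the top camera.

```bash
python3 -m pendant '[1,0,0,0,0, 0.8,0,-3,0,0, 0.5,0,-5,0,0, 0,4,-4,0,0, 0,6,-2,0,0]'; python3 -m pendant '[-1,6,0,0,0,-1,6,0,0,0,-1,6,0,0,0,-1,6,0,0,0,-1,6,0,0,0]'; python3 -m pendant '[-1,6,0,0,0,-1,4,0,0,0,0,0,0,0,0,0,0,0,0,0]'; python3 - <<'E'
from h import *
st()
p,d=capture('top');cv2.imwrite('pics/t24.png',p)
p,d=capture('scene');cv2.imwrite('pics/s24.png',p)
E
```

```text
t: 19.35
tcp_pos: [0.5408, -0.0532, 0.1782]
tcp_rot: [[0.99, 0.135, 0.053], [0.135, -0.991, -0.004], [0.051, 0.012, -0.999]]
force: [0.8, 0.6, -0.6]
grip_width: 0.0005
t: 19.98
tcp_pos: [0.5345, -0.366, 0.1818]
tcp_rot: [[0.989, 0.137, 0.056], [0.137, -0.991, -0.004], [0.055, 0.012, -0.998]]
force: [-0.1, 0.8, 0.1]
grip_width: 0.0003
t: 20.48
tcp_pos: [0.5265, -0.4758, 0.1794]
tcp_rot: [[0.99, 0.132, 0.052], [0.132, -0.991, -0.003], [0.052, 0.01, -0.999]]
force: [0.6, 0.8, 0.2]
grip_width: 0.0005
t 20.48 p [ 0.5265 -0.4758  0.1794] tray mm [ -59.8609 -511.2168] F [0.5807 0.7694 0.2085] gw 0.0005
```

View pics/t24.png

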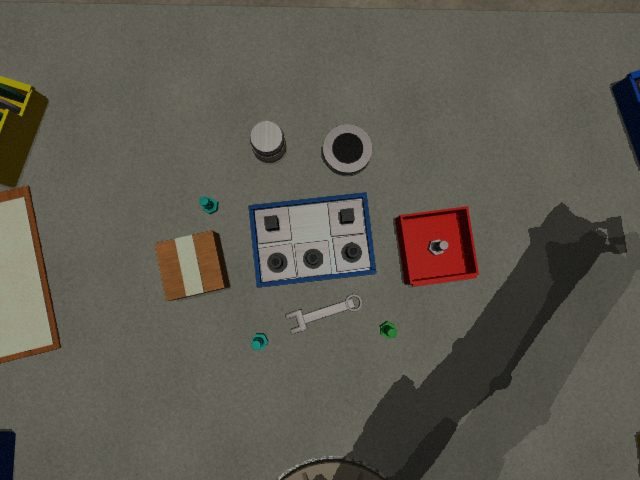

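View pics/s24.png

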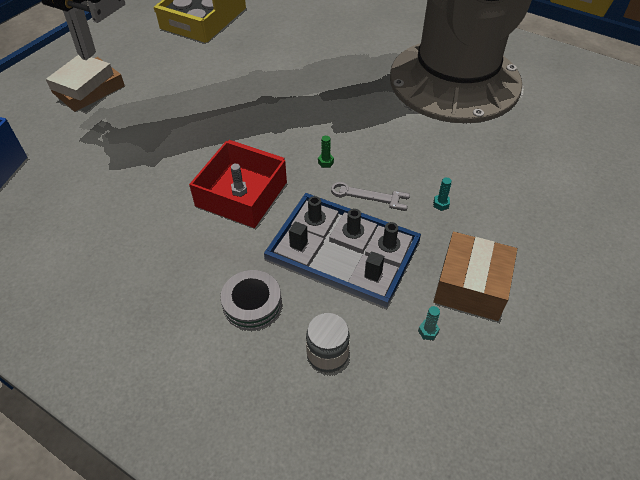

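In the top view the rounds are at (277,262), (313,258) and (352,252) in the near row. The squares are at (272,223) and (347,216) in the far row, the bolt is in the bin at (438,246), and the bystanders haven't moved.

```bash
python3 -c "
from workcell import *
print(job_done())"
```

```text
the job is handed in; nothing more can be done
None
```

The bolt is in the red bin and the blocks are sorted: the three round samples fill the near row and both square samples are in the far row, with its middle space empty. I handed the job in at about 20.6 s of the 72 s limit.

- **How it was done:** I lifted the bolt out first and stood it in the bin. The blocks then took five slides, each done by pushing on a post with the fingers and never gripping it.
- **Last checks:** After backing off, the top and scene pictures showed the blocks flat in place, the bolt in the bin, and the carton, gaskets, can and wrench where they started. The gripper was well clear, over the bench. The highest wrist force I saw was about 10 N, while the arm was moving in free air.
- **What disagreed:**
  - The tray position from the top camera differed by 2–3 mm from the scene and wrist views, so I shifted it by about 1.5 mm.
  - The tool slowly tilted to about 3° during the job. I saw no effect on the blocks.

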